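# Meter a few sterile caps from a full bin over a tipping stand

### The arm

A 6-joint arm with a two-finger parallel gripper is mounted at the origin on the work surface. World frame = base frame: x ahead of the robot, y to its left, z up, the work surface at z = 0. Lengths are in m, angles in degrees, forces in N, time in s.
With the tool pointing down it reaches from about 0.4 to 0.825 m from the base axis. Payload 7 kg.
Tool frame: the origin (TCP) lies midway between the tips of the shut fingers; the grasp point (between the pads) lies 19 mm behind it; z points along the fingers, y is the line along which they close (so a half turn about z gives the same grasp; the last joint's range is limited). The gripper opens to 88 mm and grips with 3 to 60 N. Pads are 19 mm wide; open, the fingers measure 130 mm over their backs; the gripper's body (78 mm by 193 mm) begins 47 mm behind the grasp point.
Start: joints at [-58.551, 20.546, 0.682, 0, -70.136, -16.507], TCP at [0.174, -0.652, 0.227] pointing down, gripper open.
Joint ranges: [-176.03, 176.03], [-82.01, 121.73], [-58.28, 71.71], [-173.87, 95.51], [-174.79, -0.11], [-173.66, 173.66]. Speed limits (degrees/s): [136.94, 136.94, 172.46, 180, 180, 180].

### API

Orientations are given as [roll, pitch, yaw] about the fixed x, y, z axes, in that order (R = Rz(yaw) Ry(pitch) Rx(roll)).
In Python, from plant import r, eyes, workorder gives the robot as it stands.
- The arm moves only by the tool step_arm, never from a script. Its argument "plan" is a list of rows, each a list of 5 numbers: the shift along the tool's x, y, z each as a share of 25 cm, from -1 to 1, then the turn about the tool's z as a share of 60 degrees, from -1 to 1, then the finger opening in mm, from 0 to 87.6. In form: [[x, y, z, turn, jaw], ...]. A call has 1 to 12 rows; each row is the pose to reach, as a shift and turn from the pose commanded when the call began, along the tool's axes at that moment; what a row does not reach only later rows make up. A row lasts 1/12 s, in which the tool goes at most 41.7 mm and 7.16 degrees, less where a joint would pass 70% of its speed; a pose out of reach is approached as far as the arm can. A call with a number of a shift or a turn outside -1 to 1 is refused whole. A call with a gripper value outside its range is refused whole. The fingers move at their own pace and stop on an object; "newtons" is the grip in N (left out, the last holds). Time passes only in rows, so rows that repeat a pose let the fingers close. It gives the time, the measured TCP pose, the force, the opening and the grip force at its end, in the units of the state.
- r.get_state(): the state, without advancing time (a new reading comes with each control period).
- eyes.capture(name): name is "side" or "top"; returns the picture (384x512x3 uint8, red, green, blue); there is no depth.
- eyes.camera_model(name): a dict with "fov_y" (degrees; the focal length in pixels is half the picture's height over the tangent of half this angle, whatever the lens; pixels are square), "cx", "cy" (the principal point, pixels), "world_to_cam" (4x4, takes a point from world to camera coordinates). Camera axes: x right, y up, looking along -z (the intrinsics and any distortion apply to the point x, -y, -z); pixel columns grow to the right and rows downward; lengths in m; the calibration is good to about 2 mm. A picture is of the moment at which its call begins. camera_model takes no time and is no camera call.
- workorder.close_job(): hands the job in; it is judged then, once.
The state is a dict: "time_s": time; "joints": joint angles; "qd": joint speeds; "joint_torque": joint torques, N m; "tcp_pos": TCP position; "eef_rot": TCP orientation; "contact_force": force on the tool from outside, world axes, zero at the start; "moment": the same for the moment, N m; "gripper_width": finger opening in m; "gripper_force": force on a finger pad.
Only numpy, scipy, OpenCV 4.12 (cv2) and the standard library are available. Lean on these libraries where they do the work, as an engineer would, in place of code of your own. Each camera call takes 0.05 s, during which the arm holds its last target. There are 200 camera calls.

### The job

Take the open aluminium bin of red caps out from under the rack, set it level in the green tipping stand with its pins in the slots, let go without having spilled a cap, and then take it by the orange bar at its tail. Raise the tail just until the first caps slide, hold it there until a few caps (two to five of the eight) have dropped into the white dish, then lower the bin level again and let go, the rest of the caps still inside. Do not touch the sterile caps with the gripper, and leave the blue bin, the brown bottle, the culture plates and the small dropper bottle where they stand.

Things in the scene. Friction and masses are not known exactly. Their poses are not given: they have to be found in the camera images.
- bin_mid (a point): Open aluminium bin of caps, loose, 0.25 kg plus eight caps: 116 mm long, 59 mm wide over upright 3 mm side walls, 38 mm high, no front wall. Point: mid-width, 19 mm above the underside, 58 mm behind the nose edge. x to the open nose (pour direction), y across, z up. Starts on the bench in one of the rack's bays, nose outwards, tail bar under the roof. Can be gripped across its width 15 mm behind this point.
- bin_apron (a point): Inside the bin, on its floor at the line 4 mm ahead of its centre. In front of it the floor is level and carries four caps, which start to slide at 20 to 32 degrees of nose-down tilt (friction differs from start to start). Behind it the floor slopes 10 degrees down to the rear; the four caps there need about 10 degrees more.
- bin_bar (a point): Centre of the orange round bar at the bin's tail: 12 mm diameter, 60 mm long across the bin (along its y), 90 mm behind the bin's centre, 54 mm above its underside, 48 mm free between the thin arms that carry it. 28 mm free to the rear wall, whose rim is 16 mm lower. It turns in a pinch, so the bin can tilt while the gripper stays upright.
- bin_pins (a point): Mid-point between the bin's two steel side pins (10 mm diameter, sticking out to 45 mm either side of the middle), on their axis: 34 mm ahead of the bin's centre, 12 mm above its underside. In the stand the bin tips about this axis. Same axes as the bin.
- saddle (a point): Green tipping stand, fixed: where bin_pins comes to lie when seated, 85 mm above the bench, mid-way between two cheeks (8 mm thick, 28 mm long, centred 36 mm to either side) with slots open at the top, 15 mm wide, flared mouths to 25 mm above this point. x is the pour direction, y across, z up; the seated bin's axes agree.
- stand: The same stand; origin on the bench 34 mm behind the saddle point, below the seated bin's centre, same axes. A rubber-topped rest 40 mm wide, 30 mm behind the origin, carries the bin's rear, so that it lies level, underside 73 mm above the bench. Base plate 96 mm wide, 8 mm high, from 75 mm behind to 48 mm ahead of the origin.
- rack: White storage rack, fixed: roof 270 mm wide, 110 mm deep, underside 76 mm, top 82 mm above the bench, side and back walls; cartons on it reach 112 mm, 44 mm or more behind the front edge. Origin on the bench below the middle of the roof's front edge; x points into the rack (bins come out along -x); two bays, 58 mm to either side.
- dish_floor (a point): White round dish, fixed, in front of the stand: centre of its inner floor, 4 mm above the bench; inner radius 60 mm, rim 34 mm above the bench.
- cap0_mid (a point): Centre of a red plastic cap, a disc 24 mm in diameter and 16 mm high, 12 g; starts in the bin, row 1 of 4 from the nose, +y side.
- cap1_mid (a point): Centre of a red plastic cap, a disc 24 mm in diameter and 16 mm high, 12 g; starts in the bin, row 1 of 4 from the nose, -y side.
- cap2_mid (a point): Centre of a red plastic cap, a disc 24 mm in diameter and 16 mm high, 12 g; starts in the bin, row 2 of 4 from the nose, +y side.
- cap3_mid (a point): Centre of a red plastic cap, a disc 24 mm in diameter and 16 mm high, 12 g; starts in the bin, row 2 of 4 from the nose, -y side.
- cap4_mid (a point): Centre of a red plastic cap, a disc 24 mm in diameter and 16 mm high, 12 g; starts in the bin, row 3 of 4 from the nose, +y side.
- cap5_mid (a point): Centre of a red plastic cap, a disc 24 mm in diameter and 16 mm high, 12 g; starts in the bin, row 3 of 4 from the nose, -y side.
- cap6_mid (a point): Centre of a red plastic cap, a disc 24 mm in diameter and 16 mm high, 12 g; starts in the bin, row 4 of 4 from the nose, +y side.
- cap7_mid (a point): Centre of a red plastic cap, a disc 24 mm in diameter and 16 mm high, 12 g; starts in the bin, row 4 of 4 from the nose, -y side.
- bluebin_mid (a point): Blue plastic bin of yellow caps (bystander), same shape and size as the aluminium bin, in the other bay: its centre, 19 mm above its underside; x to its nose.
- amber_mid (a point): Brown bottle (bystander), 44 mm diameter, 115 mm high, beside the stand: its centre.
- plates_mid (a point): Stack of two culture plates (bystander), 90 mm diameter, 29 mm high, beside the stand: its centre.
- dropper_mid (a point): Small white dropper bottle with a red top (bystander), 28 mm diameter, 60 mm high, near the rear of the stand: its centre.

How it is judged (in metres and radians):
On the way, in this order (a step that is already met when the one before it is completed fails the run):
1. the bin sits level in the tipping stand with its pins in the slots, let go, all eight caps still in it (distance between bin_pins and saddle below 0.01 m and angle between bin_mid's own z axis and vertical below 0.08 rad and contact force between the fingers and bin below 0.1 N and linear speed of bin below 0.03 m/s and distance between each of cap0_mid, cap1_mid, cap2_mid, cap3_mid, cap4_mid, cap5_mid, cap6_mid, cap7_mid and bin_mid below 0.066 m), for 0.2 s.
2. the bin is tipped in the stand, pins in the slots, held by the bar at its tail (distance between bin_pins and saddle below 0.01 m and angle between bin_mid's own z axis and vertical above 0.2 rad and distance between the grasp point and bin_bar below 0.04 m), for 0.3 s.
At the end, for the whole second after the job is handed in: The aluminium bin is back level (within 0.08 rad) in the tipping stand, pins within 10 mm of the slots' seat, released and at rest; at least two and at most five caps lie at rest in the white dish and all the others (at least three) are still in the bin, none elsewhere (distance between bin_pins and saddle below 0.01 m and angle between bin_mid's own z axis and vertical below 0.08 rad and contact force between the fingers and bin below 0.1 N and linear speed of bin below 0.03 m/s and ((horizontal distance between cap0_mid and dish_floor below 0.056 m and height (world z) of cap0_mid below 0.04 m) or distance between cap0_mid and bin_mid below 0.066 m) and ((horizontal distance between cap1_mid and dish_floor below 0.056 m and height (world z) of cap1_mid below 0.04 m) or distance between cap1_mid and bin_mid below 0.066 m) and ((horizontal distance between cap2_mid and dish_floor below 0.056 m and height (world z) of cap2_mid below 0.04 m) or distance between cap2_mid and bin_mid below 0.066 m) and ((horizontal distance between cap3_mid and dish_floor below 0.056 m and height (world z) of cap3_mid below 0.04 m) or distance between cap3_mid and bin_mid below 0.066 m) and ((horizontal distance between cap4_mid and dish_floor below 0.056 m and height (world z) of cap4_mid below 0.04 m) or distance between cap4_mid and bin_mid below 0.066 m) and ((horizontal distance between cap5_mid and dish_floor below 0.056 m and height (world z) of cap5_mid below 0.04 m) or distance between cap5_mid and bin_mid below 0.066 m) and ((horizontal distance between cap6_mid and dish_floor below 0.056 m and height (world z) of cap6_mid below 0.04 m) or distance between cap6_mid and bin_mid below 0.066 m) and ((horizontal distance between cap7_mid and dish_floor below 0.056 m and height (world z) of cap7_mid below 0.04 m) or distance between cap7_mid and bin_mid below 0.066 m) and ((((horizontal distance between cap0_mid and dish_floor below 0.056 m and height (world z) of cap0_mid below 0.04 m) and (horizontal distance between cap1_mid and dish_floor below 0.056 m and height (world z) of cap1_mid below 0.04 m)) or ((horizontal distance between cap0_mid and dish_floor below 0.056 m and height (world z) of cap0_mid below 0.04 m) and (horizontal distance between cap2_mid and dish_floor below 0.056 m and height (world z) of cap2_mid below 0.04 m)) or ((horizontal distance between cap0_mid and dish_floor below 0.056 m and height (world z) of cap0_mid below 0.04 m) and (horizontal distance between cap3_mid and dish_floor below 0.056 m and height (world z) of cap3_mid below 0.04 m)) or ((horizontal distance between cap0_mid and dish_floor below 0.056 m and height (world z) of cap0_mid below 0.04 m) and (horizontal distance between cap4_mid and dish_floor below 0.056 m and height (world z) of cap4_mid below 0.04 m)) or ((horizontal distance between cap0_mid and dish_floor below 0.056 m and height (world z) of cap0_mid below 0.04 m) and (horizontal distance between cap5_mid and dish_floor below 0.056 m and height (world z) of cap5_mid below 0.04 m)) or ((horizontal distance between cap0_mid and dish_floor below 0.056 m and height (world z) of cap0_mid below 0.04 m) and (horizontal distance between cap6_mid and dish_floor below 0.056 m and height (world z) of cap6_mid below 0.04 m)) or ((horizontal distance between cap0_mid and dish_floor below 0.056 m and height (world z) of cap0_mid below 0.04 m) and (horizontal distance between cap7_mid and dish_floor below 0.056 m and height (world z) of cap7_mid below 0.04 m)) or ((horizontal distance between cap1_mid and dish_floor below 0.056 m and height (world z) of cap1_mid below 0.04 m) and (horizontal distance between cap2_mid and dish_floor below 0.056 m and height (world z) of cap2_mid below 0.04 m)) or ((horizontal distance between cap1_mid and dish_floor below 0.056 m and height (world z) of cap1_mid below 0.04 m) and (horizontal distance between cap3_mid and dish_floor below 0.056 m and height (world z) of cap3_mid below 0.04 m)) or ((horizontal distance between cap1_mid and dish_floor below 0.056 m and height (world z) of cap1_mid below 0.04 m) and (horizontal distance between cap4_mid and dish_floor below 0.056 m and height (world z) of cap4_mid below 0.04 m)) or ((horizontal distance between cap1_mid and dish_floor below 0.056 m and height (world z) of cap1_mid below 0.04 m) and (horizontal distance between cap5_mid and dish_floor below 0.056 m and height (world z) of cap5_mid below 0.04 m)) or ((horizontal distance between cap1_mid and dish_floor below 0.056 m and height (world z) of cap1_mid below 0.04 m) and (horizontal distance between cap6_mid and dish_floor below 0.056 m and height (world z) of cap6_mid below 0.04 m)) or ((horizontal distance between cap1_mid and dish_floor below 0.056 m and height (world z) of cap1_mid below 0.04 m) and (horizontal distance between cap7_mid and dish_floor below 0.056 m and height (world z) of cap7_mid below 0.04 m)) or ((horizontal distance between cap2_mid and dish_floor below 0.056 m and height (world z) of cap2_mid below 0.04 m) and (horizontal distance between cap3_mid and dish_floor below 0.056 m and height (world z) of cap3_mid below 0.04 m)) or ((horizontal distance between cap2_mid and dish_floor below 0.056 m and height (world z) of cap2_mid below 0.04 m) and (horizontal distance between cap4_mid and dish_floor below 0.056 m and height (world z) of cap4_mid below 0.04 m)) or ((horizontal distance between cap2_mid and dish_floor below 0.056 m and height (world z) of cap2_mid below 0.04 m) and (horizontal distance between cap5_mid and dish_floor below 0.056 m and height (world z) of cap5_mid below 0.04 m)) or ((horizontal distance between cap2_mid and dish_floor below 0.056 m and height (world z) of cap2_mid below 0.04 m) and (horizontal distance between cap6_mid and dish_floor below 0.056 m and height (world z) of cap6_mid below 0.04 m)) or ((horizontal distance between cap2_mid and dish_floor below 0.056 m and height (world z) of cap2_mid below 0.04 m) and (horizontal distance between cap7_mid and dish_floor below 0.056 m and height (world z) of cap7_mid below 0.04 m)) or ((horizontal distance between cap3_mid and dish_floor below 0.056 m and height (world z) of cap3_mid below 0.04 m) and (horizontal distance between cap4_mid and dish_floor below 0.056 m and height (world z) of cap4_mid below 0.04 m)) or ((horizontal distance between cap3_mid and dish_floor below 0.056 m and height (world z) of cap3_mid below 0.04 m) and (horizontal distance between cap5_mid and dish_floor below 0.056 m and height (world z) of cap5_mid below 0.04 m))) or (((horizontal distance between cap3_mid and dish_floor below 0.056 m and height (world z) of cap3_mid below 0.04 m) and (horizontal distance between cap6_mid and dish_floor below 0.056 m and height (world z) of cap6_mid below 0.04 m)) or ((horizontal distance between cap3_mid and dish_floor below 0.056 m and height (world z) of cap3_mid below 0.04 m) and (horizontal distance between cap7_mid and dish_floor below 0.056 m and height (world z) of cap7_mid below 0.04 m)) or ((horizontal distance between cap4_mid and dish_floor below 0.056 m and height (world z) of cap4_mid below 0.04 m) and (horizontal distance between cap5_mid and dish_floor below 0.056 m and height (world z) of cap5_mid below 0.04 m)) or ((horizontal distance between cap4_mid and dish_floor below 0.056 m and height (world z) of cap4_mid below 0.04 m) and (horizontal distance between cap6_mid and dish_floor below 0.056 m and height (world z) of cap6_mid below 0.04 m)) or ((horizontal distance between cap4_mid and dish_floor below 0.056 m and height (world z) of cap4_mid below 0.04 m) and (horizontal distance between cap7_mid and dish_floor below 0.056 m and height (world z) of cap7_mid below 0.04 m)) or ((horizontal distance between cap5_mid and dish_floor below 0.056 m and height (world z) of cap5_mid below 0.04 m) and (horizontal distance between cap6_mid and dish_floor below 0.056 m and height (world z) of cap6_mid below 0.04 m)) or ((horizontal distance between cap5_mid and dish_floor below 0.056 m and height (world z) of cap5_mid below 0.04 m) and (horizontal distance between cap7_mid and dish_floor below 0.056 m and height (world z) of cap7_mid below 0.04 m)) or ((horizontal distance between cap6_mid and dish_floor below 0.056 m and height (world z) of cap6_mid below 0.04 m) and (horizontal distance between cap7_mid and dish_floor below 0.056 m and height (world z) of cap7_mid below 0.04 m)))) and ((distance between each of cap0_mid, cap1_mid, cap2_mid and bin_mid below 0.066 m or distance between each of cap0_mid, cap1_mid, cap3_mid and bin_mid below 0.066 m or distance between each of cap0_mid, cap1_mid, cap4_mid and bin_mid below 0.066 m or distance between each of cap0_mid, cap1_mid, cap5_mid and bin_mid below 0.066 m or distance between each of cap0_mid, cap1_mid, cap6_mid and bin_mid below 0.066 m or distance between each of cap0_mid, cap1_mid, cap7_mid and bin_mid below 0.066 m or distance between each of cap0_mid, cap2_mid, cap3_mid and bin_mid below 0.066 m or distance between each of cap0_mid, cap2_mid, cap4_mid and bin_mid below 0.066 m or distance between each of cap0_mid, cap2_mid, cap5_mid and bin_mid below 0.066 m or distance between each of cap0_mid, cap2_mid, cap6_mid and bin_mid below 0.066 m or distance between each of cap0_mid, cap2_mid, cap7_mid and bin_mid below 0.066 m or distance between each of cap0_mid, cap3_mid, cap4_mid and bin_mid below 0.066 m or distance between each of cap0_mid, cap3_mid, cap5_mid and bin_mid below 0.066 m or distance between each of cap0_mid, cap3_mid, cap6_mid and bin_mid below 0.066 m or distance between each of cap0_mid, cap3_mid, cap7_mid and bin_mid below 0.066 m or distance between each of cap0_mid, cap4_mid, cap5_mid and bin_mid below 0.066 m or distance between each of cap0_mid, cap4_mid, cap6_mid and bin_mid below 0.066 m or distance between each of cap0_mid, cap4_mid, cap7_mid and bin_mid below 0.066 m or distance between each of cap0_mid, cap5_mid, cap6_mid and bin_mid below 0.066 m or distance between each of cap0_mid, cap5_mid, cap7_mid and bin_mid below 0.066 m) or (distance between each of cap0_mid, cap6_mid, cap7_mid and bin_mid below 0.066 m or distance between each of cap1_mid, cap2_mid, cap3_mid and bin_mid below 0.066 m or distance between each of cap1_mid, cap2_mid, cap4_mid and bin_mid below 0.066 m or distance between each of cap1_mid, cap2_mid, cap5_mid and bin_mid below 0.066 m or distance between each of cap1_mid, cap2_mid, cap6_mid and bin_mid below 0.066 m or distance between each of cap1_mid, cap2_mid, cap7_mid and bin_mid below 0.066 m or distance between each of cap1_mid, cap3_mid, cap4_mid and bin_mid below 0.066 m or distance between each of cap1_mid, cap3_mid, cap5_mid and bin_mid below 0.066 m or distance between each of cap1_mid, cap3_mid, cap6_mid and bin_mid below 0.066 m or distance between each of cap1_mid, cap3_mid, cap7_mid and bin_mid below 0.066 m or distance between each of cap1_mid, cap4_mid, cap5_mid and bin_mid below 0.066 m or distance between each of cap1_mid, cap4_mid, cap6_mid and bin_mid below 0.066 m or distance between each of cap1_mid, cap4_mid, cap7_mid and bin_mid below 0.066 m or distance between each of cap1_mid, cap5_mid, cap6_mid and bin_mid below 0.066 m or distance between each of cap1_mid, cap5_mid, cap7_mid and bin_mid below 0.066 m or distance between each of cap1_mid, cap6_mid, cap7_mid and bin_mid below 0.066 m or distance between each of cap2_mid, cap3_mid, cap4_mid and bin_mid below 0.066 m or distance between each of cap2_mid, cap3_mid, cap5_mid and bin_mid below 0.066 m or distance between each of cap2_mid, cap3_mid, cap6_mid and bin_mid below 0.066 m or distance between each of cap2_mid, cap3_mid, cap7_mid and bin_mid below 0.066 m) or (distance between each of cap2_mid, cap4_mid, cap5_mid and bin_mid below 0.066 m or distance between each of cap2_mid, cap4_mid, cap6_mid and bin_mid below 0.066 m or distance between each of cap2_mid, cap4_mid, cap7_mid and bin_mid below 0.066 m or distance between each of cap2_mid, cap5_mid, cap6_mid and bin_mid below 0.066 m or distance between each of cap2_mid, cap5_mid, cap7_mid and bin_mid below 0.066 m or distance between each of cap2_mid, cap6_mid, cap7_mid and bin_mid below 0.066 m or distance between each of cap3_mid, cap4_mid, cap5_mid and bin_mid below 0.066 m or distance between each of cap3_mid, cap4_mid, cap6_mid and bin_mid below 0.066 m or distance between each of cap3_mid, cap4_mid, cap7_mid and bin_mid below 0.066 m or distance between each of cap3_mid, cap5_mid, cap6_mid and bin_mid below 0.066 m or distance between each of cap3_mid, cap5_mid, cap7_mid and bin_mid below 0.066 m or distance between each of cap3_mid, cap6_mid, cap7_mid and bin_mid below 0.066 m or distance between each of cap4_mid, cap5_mid, cap6_mid and bin_mid below 0.066 m or distance between each of cap4_mid, cap5_mid, cap7_mid and bin_mid below 0.066 m or distance between each of cap4_mid, cap6_mid, cap7_mid and bin_mid below 0.066 m or distance between each of cap5_mid, cap6_mid, cap7_mid and bin_mid below 0.066 m)) and linear speed of each of cap0, cap1, cap2, cap3, cap4, cap5, cap6, cap7 below 0.05 m/s); the robot touches nothing.
It fails at once if the gripper touches a cap (contact force between the fingers and cap0 above 0.3 N or contact force between the fingers and cap1 above 0.3 N or contact force between the fingers and cap2 above 0.3 N or contact force between the fingers and cap3 above 0.3 N or contact force between the fingers and cap4 above 0.3 N or contact force between the fingers and cap5 above 0.3 N or contact force between the fingers and cap6 above 0.3 N or contact force between the fingers and cap7 above 0.3 N).
It fails at once if the blue bin is shifted by more than 20 mm or knocked over (distance of bluebin_mid from where it was at the start of the episode above 0.02 m or angle between bluebin_mid's own z axis and vertical above 0.35 rad).
It fails at once if the brown bottle is shifted by more than 20 mm or knocked over (distance of amber_mid from where it was at the start of the episode above 0.02 m or angle between amber_mid's own z axis and vertical above 0.35 rad).
It fails at once if the stack of culture plates is shifted by more than 20 mm or knocked over (distance of plates_mid from where it was at the start of the episode above 0.02 m or angle between plates_mid's own z axis and vertical above 0.35 rad).
It fails at once if the dropper bottle is shifted by more than 20 mm or knocked over (distance of dropper_mid from where it was at the start of the episode above 0.02 m or angle between dropper_mid's own z axis and vertical above 0.35 rad).
It also fails if it takes over 72 s, if anything falls off the work surface, if the arm or the gripper's body presses on something with over 40 N, if the wrist force passes 120 N, or if a joint passes its speed limit or range.

## Working session

There is one attempt and no reset: what is moved stays moved. The work goes in short steps, Python scripts to look and compute and a tool call to move; the robot and the scene stay as the last step left them, time stands still between calls to the robot, and variables do not carry over. Pictures are saved under pics/ and viewed, at most 10 in all, crops included, and the job is handed in when it is done.

Besides the shell and the picture viewer there is one more tool, called after "Call:" by a JSON object that holds its "api" and its "payload". step_arm: Moves the arm, as the interface text tells. Its arguments: {"type":"object","properties":{"plan":{"type":"array"},"newtons":{"type":"number"}},"required":["plan"]}

```bash
mkdir -p pics; ls
python3 - <<'E'
from plant import r,eyes
import cv2,numpy as np
print(r.get_state())
ims=[]
for n in("side","top"):
    m=eyes.camera_model(n);print(n,m)
    im=eyes.capture(n);cv2.imwrite(f"pics/{n}0.png",im[:,:,::-1])
E
```

```text
pics
{'time_s': 0.0, 'joints': array([-5.85500103e+01,  2.05922198e+01,  6.34745019e-01, -1.92914977e-02,
       -7.01327010e+01, -1.65075804e+01]), 'qd': array([ 1.78422915e-02,  6.15186201e-02,  4.87845074e-02,  6.98956236e-02,
       -1.39061810e-05, -5.05597460e-02]), 'joint_torque': array([-9.02587344e-04, -5.82722139e+01,  2.93054849e+01,  6.99767634e+00,
        6.89112276e-03, -1.49005054e-04]), 'tcp_pos': array([ 0.17391423, -0.65173568,  0.22562378]), 'eef_rot': array([ 1.79908388e+02, -8.23745680e-03, -1.65064154e+02]), 'contact_force': array([-0.07393931, -0.04942101,  0.15797637]), 'moment': array([ 0.0256748 ,  0.01933375, -0.027033  ]), 'gripper_force': 0.0, 'gripper_width': 0.08746875015373883}
side {'fov_y': 50.36427678251112, 'cx': 258.5799146880374, 'cy': 187.76196465971233, 'world_to_cam': array([[-0.9031    , -0.42934074,  0.00877052,  0.49900615],
       [ 0.32436072, -0.66860984,  0.66914199, -0.21655689],
       [-0.28142586,  0.60714694,  0.74308282, -0.80169266],
       [ 0.        ,  0.        ,  0.        ,  1.        ]])}
top {'fov_y': 49.7917452232939, 'cx': 261.13078136001826, 'cy': 188.69604155739896, 'world_to_cam': array([[-0.01170812, -0.99966074, -0.02326619,  0.06676144],
       [ 0.99488296, -0.01398102,  0.10006215, -0.556085  ],
       [-0.10035349, -0.0219756 ,  0.99470913, -0.88953119],
       [ 0.        ,  0.        ,  0.        ,  1.        ]])}
```

View pics/side0.png

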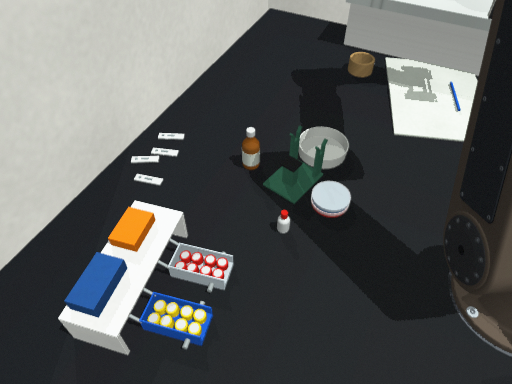

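View pics/top0.png

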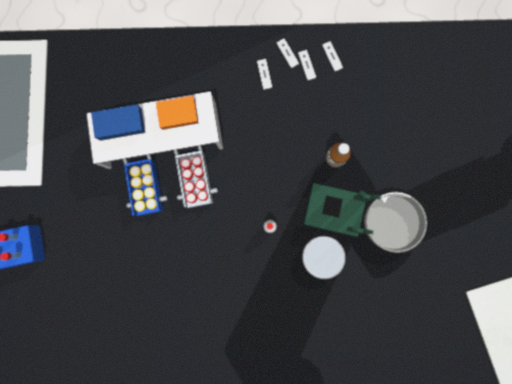

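The side view shows the red-cap bin around (200,265), the blue bin at (178,317), the stand at (295,180) and the dish at (323,148). In the top view, the red bin is at (194,178), the stand at (337,210), the dish at (395,222), the bottle at (339,153), the plates at (324,258) and the dropper at (270,226).

```bash
cat > h.py <<'E'
import numpy as np,cv2
from plant import r,eyes
def cam(n):
    m=eyes.camera_model(n);W=np.array(m["world_to_cam"]);f=192/np.tan(np.radians(m["fov_y"]/2))
    return W,f,m["cx"],m["cy"]
def ray(n,u,v):
    W,f,cx,cy=cam(n);d=np.array([(u-cx)/f,-(v-cy)/f,-1.]);R=W[:3,:3]
    return -R.T@W[:3,3],R.T@d
def onz(n,u,v,z):
    o,d=ray(n,u,v);return o+d*(z-o[2])/d[2]
def proj(n,p):
    W,f,cx,cy=cam(n);c=W[:3,:3]@np.array(p)+W[:3,3];return np.array([cx+f*c[0]/-c[2],cy-f*c[1]/-c[2]])
def two(a,b):
    (o,d),(p,e)=ray("top",*a),ray("side",*b)
    s=np.linalg.lstsq(np.c_[d,-e],p-o,rcond=None)[0];A=o+d*s[0];B=p+e*s[1];return (A+B)/2,np.linalg.norm(A-B)
E
python3 - <<'E'
from h import *
t=cv2.imread("pics/top0.png");s=cv2.imread("pics/side0.png")
def crop(im,x,y,w,h,k):return cv2.resize(im[y:y+h,x:x+w],None,fx=k,fy=k,interpolation=cv2.INTER_CUBIC)
a=crop(t,165,120,60,100,5);b=crop(t,290,170,150,100,3.3333)
a=cv2.resize(a,(300,500));b=cv2.convertScaleAbs(cv2.resize(b,(500,333)),alpha=1.8)
o=np.zeros((600,800,3),np.uint8);o[:500,:300]=a;o[:333,300:]=b
c=crop(s,250,110,110,100,3);c=cv2.convertScaleAbs(c[:267],alpha=1.8);o[333:600,300:630]=c
cv2.imwrite("pics/c1.png",o)
# masks
h=cv2.cvtColor(t,cv2.COLOR_BGR2HSV)
g=cv2.inRange(h,(70,60,25),(95,255,120))
n,l,st,ce=cv2.connectedComponentsWithStats(g);print([ (st[i].tolist(),ce[i].round(1).tolist()) for i in range(1,n) if st[i][4]>40])
red=cv2.inRange(h,(0,120,90),(8,255,255))|cv2.inRange(h,(172,120,90),(180,255,255))
n,l,st,ce=cv2.connectedComponentsWithStats(red);print([ (st[i].tolist(),ce[i].round(1).tolist()) for i in range(1,n) if st[i][4]>8])
for name,u,v,z in [("rackFL",94,160,.08),("rackFR",218,145,.08),("dish c",395,222,.034),("dish L",363,222,.034),("dish R",427,222,.034),("amber",343,149,.115),("plates",324,258,.029),("plL",302,258,.029),("plR",346,258,.029),("drop",270,226,.06),("nl",183,207,.038),("nr",212,203,.038)]:print(name,onz("top",u,v,z).round(4))
E
```

```text
[([303, 182, 77, 56, 2350], [337.3, 209.8])]
[([181, 162, 11, 8, 29], [186.9, 166.2]), ([195, 163, 6, 4, 15], [197.9, 165.1]), ([185, 172, 9, 8, 23], [189.8, 176.0]), ([196, 173, 7, 5, 14], [199.9, 175.4]), ([189, 184, 6, 9, 17], [191.8, 189.0]), ([200, 186, 5, 5, 12], [202.4, 188.6]), ([193, 194, 5, 8, 13], [195.2, 197.7]), ([267, 223, 6, 6, 28], [269.5, 225.8]), ([0, 234, 8, 6, 40], [3.0, 236.6]), ([0, 253, 11, 7, 53], [4.9, 256.0])]
rackFL [0.6181 0.4137 0.08  ]
rackFR [0.6462 0.1489 0.08  ]
dish c [ 0.4796 -0.2306  0.034 ]
dish L [ 0.4804 -0.1614  0.034 ]
dish R [ 0.4787 -0.2994  0.034 ]
amber [ 0.6264 -0.1086  0.115 ]
plates [ 0.4035 -0.0754  0.029 ]
plL [ 0.404  -0.0276  0.029 ]
plR [ 0.403 -0.123  0.029]
drop [0.4739 0.041  0.06  ]
nl [0.518  0.2315 0.038 ]
nr [0.5259 0.1676 0.038 ]
```

View pics/c1.png

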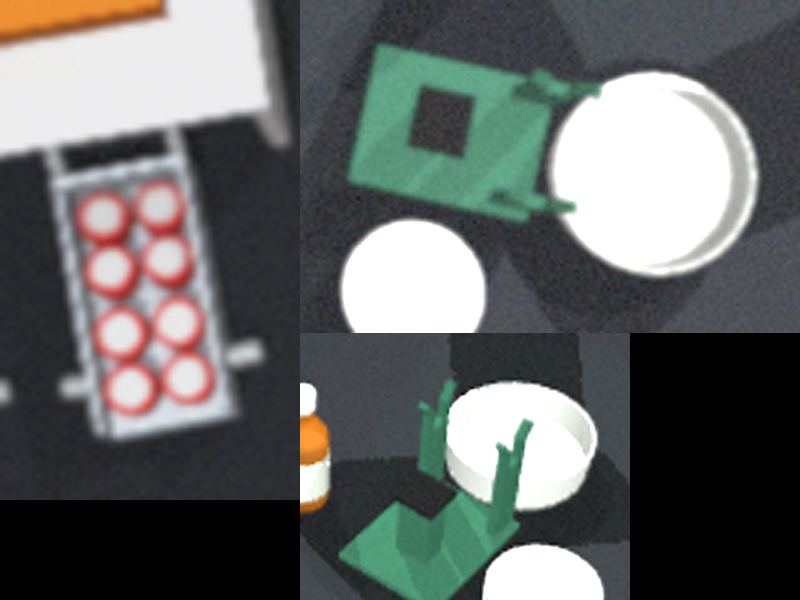

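The crops show the bin rim corners at (52,178), (188,152), (98,437) and (237,413) in the left crop. The base plate corners are at (378,43), (349,183) and (525,220), and the dark rest pad is centred at (442,122).

Run:
```python
from h import *
A=lambda x,y:(165+(x+.5)/5-.5,120+(y+.5)/5-.5)
B=lambda x,y:(290+(x-300+.5)/3.3333-.5,170+(y+.5)/3.3333-.5)
C=lambda x,y:(250+(x-300+.5)/3-.5,110+(y-333+.5)/3-.5)
P={}
for n,f,x,y,z in [("rl",A,52,178,.038),("rr",A,188,152,.038),("nl",A,98,437,.038),("nr",A,237,413,.038),("pl",A,60,389,.012),("pr",A,263,351,.012),
 ("TL",B,378,43,.008),("BL",B,349,183,.008),("BR",B,525,220,.008),("rest",B,442,122,.073)]:
    P[n]=onz("top",*f(x,y),z)[:2];print(n,P[n].round(4))
d=lambda a,b:(round(float(np.linalg.norm(P[a]-P[b])),4),round(float(np.degrees(np.arctan2(*(P[b]-P[a])[::-1]))),1))
for a,b in["rl rr","nl nr","rl nl","rr nr","pl pr","TL BL","BL BR"]and[s.split() for s in["rl rr","nl nr","rl nl","rr nr","pl pr","TL BL","BL BR"]]:print(a,b,d(a,b))
print("binmid",sum(P[k] for k in("rl","rr","nl","nr"))/4,"pinmid",(P["pl"]+P["pr"])/2)
# cheek tips two-view
for a,b in[((600,90),(452,383)),((575,208),(528,423))]:print("tip",two(B(*a),C(*b)))
print("rim inner tip?",two(B(523,90),C(424,406)),two(B(495,197),C(502,447)))
from scipy.spatial.transform import Rotation as R
print(R.from_euler('xyz',[180,0,-165.06],degrees=True).as_matrix().round(3))
```

```text
rl [0.6336 0.2503]
rr [0.6443 0.1895]
nl [0.5179 0.2289]
nr [0.5277 0.1676]
pl [0.5415 0.2518]
pr [0.5575 0.1595]
TL [ 0.5713 -0.0578]
BL [ 0.4767 -0.036 ]
BR [ 0.4506 -0.1531]
rest [ 0.5134 -0.0899]
rl rr (0.0617, -80.0)
nl nr (0.062, -81.0)
rl nl (0.1176, -169.5)
rr nr (0.1187, -169.4)
pl pr (0.0936, -80.2)
TL BL (0.0971, 167.0)
BL BR (0.1199, -102.6)
binmid [0.58087861 0.20907139] pinmid [0.54945911 0.20564428]
tip (array([ 0.52901439, -0.18051101,  0.10731279]), np.float64(0.0011040837584241963))
tip (array([ 0.45854318, -0.16310871,  0.10582571]), np.float64(0.0008021939882339153))
rim inner tip? (array([ 0.53099406, -0.13076597,  0.12046387]), np.float64(0.003918690112958063)) (array([ 0.46464638, -0.11342533,  0.11915652]), np.float64(0.002896837857305536))
[[-0.966 -0.258 -0.   ]
 [-0.258  0.966  0.   ]
 [ 0.     0.    -1.   ]]
```

Call:
{"api": "step_arm", "payload": {"plan": [[-0.03,0.04,0,0,87],[-0.1,0.12,0,0,87],[-0.2,0.24,0,0,87],[-0.3,0.36,0,0,87],[-0.4,0.48,0,0,87],[-0.5,0.6,0,0,87],[-0.6,0.72,0,0,87],[-0.7,0.84,0,0,87],[-0.8,0.96,0,0,87],[-0.8,0.96,0,0,87]]}}

```text
time_s: 0.93
tcp_pos: [0.3071, -0.3637, 0.2269]
eef_rot: [180.0, 0.1, -164.8]
contact_force: [-0.5, 0.1, -1.4]
gripper_width: 0.0869
gripper_force: 0.0
```

Call:
{"api": "step_arm", "payload": {"plan": [[-0.03,0.04,0,0,87],[-0.1,0.12,0,0,87],[-0.2,0.24,0,0,87],[-0.3,0.36,0,0,87],[-0.4,0.48,0,0,87],[-0.5,0.6,0,0,87],[-0.6,0.72,0,0,87],[-0.7,0.84,0,0,87],[-0.8,0.96,0,0,87],[-0.8,0.96,0,0,87]]}}

```text
time_s: 1.77
tcp_pos: [0.4388, -0.0805, 0.2266]
eef_rot: [180.0, 0.1, -164.8]
contact_force: [0.2, 0.5, 1.0]
gripper_width: 0.0871
gripper_force: 0.0
```

Call:
{"api": "step_arm", "payload": {"plan": [[-0.03,0.04,0,0.03,87],[-0.1,0.12,0,0.077,87],[-0.2,0.24,0,0.077,87],[-0.3,0.36,0,0.077,87],[-0.4,0.48,0,0.077,87],[-0.5,0.6,0,0.077,87],[-0.6,0.72,0,0.077,87],[-0.7,0.82,0,0.077,87],[-0.8,0.92,0,0.077,87],[-0.912,0.984,0,0.077,87],[-0.912,0.984,0,0.077,87],[-0.912,0.984,0,0.077,87]]}}

```text
time_s: 2.77
tcp_pos: [0.5935, 0.2124, 0.2249]
eef_rot: [-180.0, -0.1, -169.6]
contact_force: [-0.7, -0.4, -0.0]
gripper_width: 0.0866
gripper_force: 0.0
```

Call:
{"api": "step_arm", "payload": {"plan": [[0,0,0.06,0,87],[0,0,0.16,0,87],[0,0,0.27,0,87],[0,0,0.37,0,87],[0,0,0.47,0,87],[0,0,0.56,0,87],[0,0,0.6,0,87],[0,0,0.6,0,87]]}}

```text
time_s: 3.43
tcp_pos: [0.5916, 0.2097, 0.0744]
eef_rot: [-179.9, -0.2, -169.7]
contact_force: [-0.0, -0.4, -0.1]
gripper_width: 0.0871
gripper_force: 0.0
```

Run:
```python
from h import *
t=eyes.capture("top");s=eyes.capture("side")
a=cv2.resize(t[100:230,130:260],(400,400),interpolation=2);b=cv2.resize(s[200:330,130:260],(400,400),interpolation=2)
cv2.imwrite("pics/d1.png",np.hstack([a,b])[:,:,::-1])
```

```text
(no output)
```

View pics/d1.png

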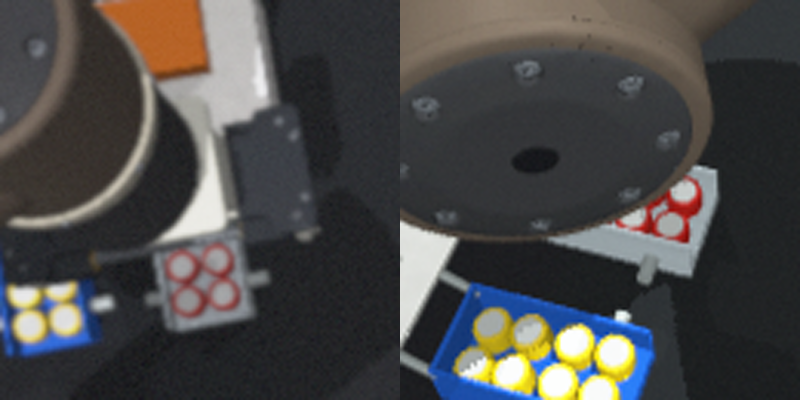

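The wrist hides the fingers. The bin nose at (205,290) in the left crop lines up with the gripper, so I continue down slowly.

Call:
{"api": "step_arm", "payload": {"plan": [[0,0,0.04,0,87],[0,0,0.09,0,87],[0,0,0.13,0,87],[0,0,0.17,0,87],[0,0,0.17,0,87]]}}

```text
time_s: 3.95
tcp_pos: [0.5926, 0.2106, 0.0323]
eef_rot: [-180.0, -0.1, -169.7]
contact_force: [-0.4, -0.9, -0.7]
gripper_width: 0.0874
gripper_force: 0.0
```

Call:
{"api": "step_arm", "payload": {"plan": [[0,0,0.03,0,87],[0,0,0.06,0,87],[0,0,0.085,0,87],[0,0,0.085,0,87]]}}

```text
time_s: 4.28
tcp_pos: [0.5928, 0.2108, 0.0113]
eef_rot: [-180.0, -0.1, -169.7]
contact_force: [0.6, -0.5, -1.0]
gripper_width: 0.0872
gripper_force: 0.0
```

Clear of contact. Now I close.

Call:
{"api": "step_arm", "payload": {"plan": [[0,0,0,0,70],[0,0,0,0,64],[0,0,0,0,60],[0,0,0,0,56],[0,0,0,0,50],[0,0,0,0,50],[0,0,0,0,50],[0,0,0,0,50],[0,0,0,0,50],[0,0,0,0,50]], "newtons": 35}}

```text
time_s: 5.12
tcp_pos: [0.5938, 0.2115, 0.0132]
eef_rot: [180.0, 0.0, -169.7]
contact_force: [-1.2, 1.3, 3.8]
gripper_width: 0.0591
gripper_force: 35.0
```

Call:
{"api": "step_arm", "payload": {"plan": [[0,0,-0.012,0,50],[0,0,-0.025,0,50],[0.01,0,-0.025,0,50],[0.03,0,-0.025,0,50],[0.06,0,-0.025,0,50],[0.1,0,-0.025,0,50],[0.14,0,-0.025,0,50],[0.18,0,-0.025,0,50],[0.22,0,-0.025,0,50],[0.26,0,-0.025,0,50],[0.29,0,-0.025,0,50],[0.3,0,-0.025,0,50]]}}

```text
time_s: 6.12
tcp_pos: [0.5183, 0.1974, 0.0192]
eef_rot: [-180.0, -0.0, -169.7]
contact_force: [-1.3, -1.2, -3.7]
gripper_width: 0.0587
gripper_force: 35.0
```

Call:
{"api": "step_arm", "payload": {"plan": [[0,0,0,0,50],[0,0,-0.01,0,50],[0,0,-0.04,0,50],[0,0,-0.09,0,50],[0,0,-0.15,0,50],[0,0,-0.22,0,50],[0,0,-0.29,0,50],[0,0,-0.36,0,50],[0,0,-0.43,0,50],[0,0,-0.48,0,50],[0,0,-0.5,0,50],[0,0,-0.5,0,50]]}}

```text
time_s: 7.12
tcp_pos: [0.5208, 0.1983, 0.1458]
eef_rot: [179.9, 0.2, -169.7]
contact_force: [0.2, 0.7, -3.1]
gripper_width: 0.0591
gripper_force: 35.0
```

Run:
```python
from h import *
t=eyes.capture("top");s=eyes.capture("side");print(r.get_state()["tcp_pos"])
a=cv2.resize(t[130:290,130:290],(400,400),interpolation=2);b=cv2.resize(s[170:330,150:310],(400,400),interpolation=2)
cv2.imwrite("pics/d2.png",np.hstack([a,b])[:,:,::-1])
```

```text
[0.51958606 0.19763119 0.14365657]
```

View pics/d2.png

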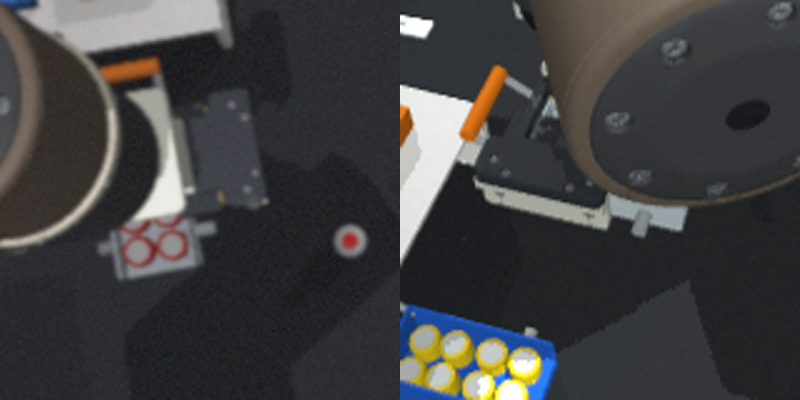

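The bin is held clear of the rack, with its caps inside and the bar visible. Pin ends are at (103,248) and (213,229) in the top crop, and the near pin end is at (640,230) in the side crop.

Run:
```python
from h import *
T=np.array([.5200,.1979])
f=lambda x,y:(130+(x+.5)/2.5-.5,130+(y+.5)/2.5-.5)
a=onz("top",*f(103,248),.144);b=onz("top",*f(213,229),.144);m=(a+b)[:2]/2
y=np.radians(-169.7);ex=np.array([np.cos(y),np.sin(y)]);ey=np.array([-ex[1],ex[0]])
print(a,b,np.linalg.norm(a-b),"pin off x,y",(m-T)@ex,(m-T)@ey)
g=lambda x,y:(150+(x-400+.5)/2.5-.5,170+(y+.5)/2.5-.5)
# nose end-left pin by two views; bar ends (side: top (499,70), bottom(468,135))
print(two(f(103,248),g(640,230)))
print("bar right end", two(f(157,69),g(499,70)))
```

```text
[0.46972403 0.23215301 0.144     ] [0.48331225 0.1469798  0.144     ] 0.08625031350714883 pin off x,y 0.044271214984162456 0.0004246450194710386
(array([0.46874139, 0.23208148, 0.14272501]), np.float64(0.002113015481063716))
bar right end (array([0.60179992, 0.18292327, 0.188285  ]), np.float64(0.0016116639203349623))
```

Call:
{"api": "step_arm", "payload": {"plan": [[0,0,-0.01,-0.02,50],[0,-0.02,-0.02,-0.06,50],[0,-0.05,-0.02,-0.12,50],[0.0,-0.1,-0.02,-0.18,50],[0.0,-0.16,-0.02,-0.24,50],[0,-0.22,-0.02,-0.3,50],[0,-0.28,-0.02,-0.36,50],[0,-0.34,-0.02,-0.42,50],[0,-0.4,-0.02,-0.47,50],[0,-0.45,-0.02,-0.51,50],[0,-0.49,-0.02,-0.54,50],[0,-0.5,-0.02,-0.55,50]]}}

```text
time_s: 8.22
tcp_pos: [0.5418, 0.0733, 0.1481]
eef_rot: [180.0, -0.1, -136.6]
contact_force: [0.3, 0.0, -3.9]
gripper_width: 0.0588
gripper_force: 35.0
```

Call:
{"api": "step_arm", "payload": {"plan": [[0.01,-0.01,0,-0.02,50],[0.04,-0.03,0,-0.06,50],[0.09,-0.07,0,-0.11,50],[0.15,-0.11,0,-0.17,50],[0.22,-0.16,0,-0.23,50],[0.29,-0.21,0,-0.29,50],[0.36,-0.26,0,-0.35,50],[0.43,-0.32,0,-0.41,50],[0.5,-0.37,0,-0.47,50],[0.55,-0.41,0,-0.52,50],[0.585,-0.435,0,-0.555,50],[0.598,-0.442,0,-0.565,50]]}}

```text
time_s: 9.22
tcp_pos: [0.5086, -0.1093, 0.1484]
eef_rot: [179.9, -0.0, -102.7]
contact_force: [-0.4, -1.0, -4.3]
gripper_width: 0.0587
gripper_force: 35.0
```

Call:
{"api": "step_arm", "payload": {"plan": [[0,0,0,0,50],[0,0,0,0,50],[0,0,0,0,50]]}}

```text
time_s: 9.47
tcp_pos: [0.5094, -0.1076, 0.1489]
eef_rot: [180.0, 0.0, -102.8]
contact_force: [-0.6, -0.2, -2.6]
gripper_width: 0.0586
gripper_force: 35.0
```

Run:
```python
from h import *
t=eyes.capture("top");s=eyes.capture("side");S=r.get_state();print(S["tcp_pos"],S["eef_rot"])
a=cv2.resize(t[150:270,290:410],(400,400),interpolation=2);b=cv2.resize(s[90:210,240:360],(400,400),interpolation=2)
cv2.imwrite("pics/d3.png",cv2.convertScaleAbs(np.hstack([a,b])[:,:,::-1],alpha=1.6))
```

```text
[ 0.50944139 -0.10749262  0.14898448] [ 1.79995285e+02  1.87061896e-03 -1.02753459e+02]
```

View pics/d3.png

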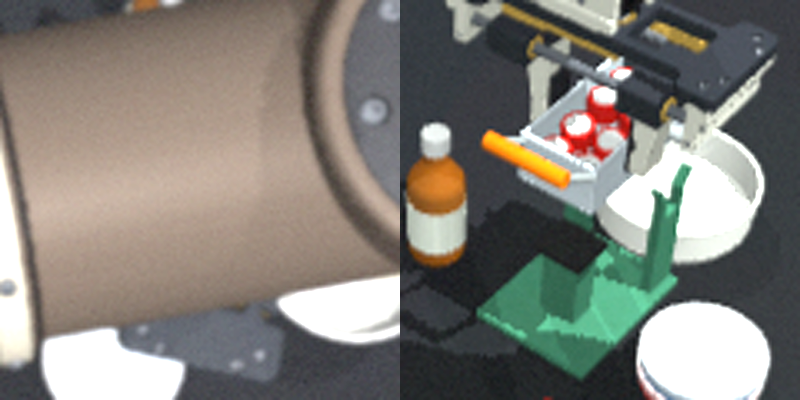

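The top camera is blocked by the arm. The side crop shows the bin over the stand, with bar ends at (484,138) and (568,182), base corners at (477,315), (583,377) and (677,280), and all caps inside.

Run:
```python
from h import *
g=lambda x,y:(240+(x-400+.5)/3.3333-.5,90+(y+.5)/3.3333-.5)
P=lambda x,y,z:onz("side",*g(x,y),z)[:2]
L,Bo,Ri=P(477,315,.008),P(583,377,.008),P(677,280,.008)
print("base",L,Bo,Ri,np.linalg.norm(L-Bo),np.linalg.norm(Ri-Bo))
e=np.arctan2(*(Ri-Bo)[::-1]);e2=np.arctan2(*(L-Bo)[::-1]);print("angles",np.degrees([e,e2]))
y=np.radians(-102.8);ex=np.array([np.cos(y),np.sin(y)]);ey=np.array([-ex[1],ex[0]])
mid=(L+Bo)/2;O=mid+.075*ex;print("origin",O)
b1,b2=P(484,138,.1905),P(568,182,.1905);bm=(b1+b2)/2
print("bar",b1,b2,np.linalg.norm(b1-b2),"yaw",np.degrees(np.arctan2(*(b1-b2)[::-1]))-90)
print("bar rel origin",(bm-O)@ex,(bm-O)@ey)
T=np.array([.5092,-.1080]);print("tcp rel",(T-O)@ex,(T-O)@ey,"bar rel tcp",(bm-T)@ex,(bm-T)@ey)
# predicted pixel of corners of stand model given top-derived origin
O2=np.array([.507,-.120])
for n,X,Y,z in[("L",-.075,.048,.008),("Bo",-.075,-.048,.008),("Ri",.048,-.048,.008)]:
    p=O2+X*ex+Y*ey;q=proj("side",[*p,z]);print(n,(q+.5-[240,90])*3.3333+[400,0])
```

```text
base [ 0.5670571  -0.05385771] [ 0.47567961 -0.03298462] [ 0.4480225  -0.15091669] 0.09373116434930975 0.12113170612632118
angles [-103.19833854  -12.86714464]
origin [ 0.50475222 -0.11655737]
bar [ 0.55774136 -0.03706045] [ 0.49564462 -0.02238825] 0.0638065750410685 yaw -103.29401203950658
bar rel origin -0.08953610600384102 0.0021578012639132025
tcp rel -0.009330108793166371 0.0024413788001580988 bar rel tcp -0.08020599721067465 -0.00028357753624489807
L [475.42735795 310.69640798]
Bo [583.74549797 373.75391243]
Ri [677.90161295 275.29763659]
```

Call:
{"api": "step_arm", "payload": {"plan": [[0.004,0.004,0,0,50],[0.004,0.004,0.02,0,50],[0.004,0.004,0.05,0,50],[0.004,0.004,0.08,0,50],[0.004,0.004,0.1,0,50],[0.004,0.004,0.115,0,50],[0.004,0.004,0.13,0,50],[0.004,0.004,0.14,0,50],[0.004,0.004,0.14,0,50]]}}

```text
time_s: 10.32
tcp_pos: [0.5077, -0.109, 0.1134]
eef_rot: [179.9, -0.0, -102.8]
contact_force: [-0.1, -0.6, -3.4]
gripper_width: 0.0585
gripper_force: 35.0
```

Call:
{"api": "step_arm", "payload": {"plan": [[0,0,0.01,0,50],[0,0,0.02,0,50],[0,0,0.03,0,50],[0,0,0.03,0,50]]}}

```text
time_s: 10.65
tcp_pos: [0.5078, -0.1089, 0.1061]
eef_rot: [180.0, -0.0, -102.8]
contact_force: [0.7, 0.6, -3.7]
gripper_width: 0.0586
gripper_force: 35.0
```

Run:
```python
from h import *
s=eyes.capture("side");S=r.get_state();print(S["tcp_pos"],S["eef_rot"],S["contact_force"],S["moment"])
b=cv2.resize(s[80:200,240:390],(750,600),interpolation=2)
cv2.imwrite("pics/d4.png",cv2.convertScaleAbs(b[:,:,::-1],alpha=1.6))
```

```text
[ 0.50787799 -0.1089394   0.10634841] [ 1.79977558e+02 -5.92889389e-03 -1.02781223e+02] [ 0.43237966  0.37560408 -3.06586133] [ 0.06799699  0.12937691 -0.04372495]
```

View pics/d4.png

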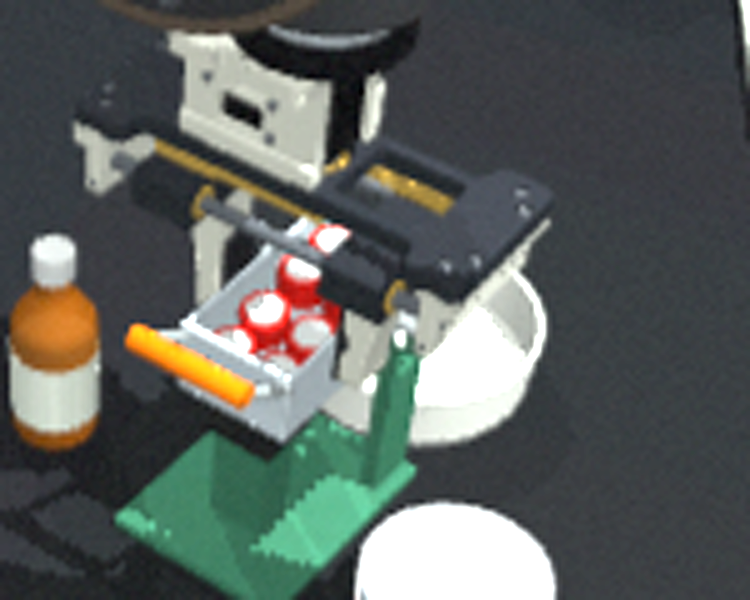

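The side picture shows the near pin at (405,320) just over the cheek mouth at (402,345). There is no contact force, so I keep lowering.

Call:
{"api": "step_arm", "payload": {"plan": [[0,0,0.015,0,50],[0,0,0.03,0,50],[0,0,0.042,0,50],[0,0,0.052,0,50],[0,0,0.06,0,50],[0,0,0.06,0,50]]}}

```text
time_s: 11.2
tcp_pos: [0.5078, -0.1089, 0.091]
eef_rot: [180.0, -0.0, -102.8]
contact_force: [0.0, 0.2, -4.0]
gripper_width: 0.059
gripper_force: 35.0
```

Call:
{"api": "step_arm", "payload": {"plan": [[0,0,0.006,0,50],[0,0,0.012,0,50],[0,0,0.018,0,50],[0,0,0.02,0,50],[0,0,0.02,0,50]]}}

```text
time_s: 11.62
tcp_pos: [0.508, -0.1089, 0.0864]
eef_rot: [180.0, -0.0, -102.8]
contact_force: [-0.1, 0.3, -3.9]
gripper_width: 0.0588
gripper_force: 35.0
```

Call:
{"api": "step_arm", "payload": {"plan": [[0,0,0.004,0,50],[0,0,0.008,0,50],[0,0,0.01,0,50],[0,0,0.01,0,50]]}}

```text
time_s: 11.95
tcp_pos: [0.5081, -0.109, 0.0861]
eef_rot: [-180.0, -0.0, -102.7]
contact_force: [-7.4, 3.6, 17.9]
gripper_width: 0.0587
gripper_force: 35.0
```

Call:
{"api": "step_arm", "payload": {"plan": [[0,0,-0.006,0,50],[0,0,-0.006,0,59],[0,0,-0.006,0,61],[0,0,-0.006,0,64],[0,0,-0.006,0,68],[0,0,-0.006,0,72],[0,0,-0.006,0,76],[0,0,-0.006,0,78],[0,0,-0.006,0,78],[0,0,-0.006,0,78]]}}

```text
time_s: 12.78
tcp_pos: [0.5081, -0.1089, 0.0855]
eef_rot: [180.0, -0.0, -102.8]
contact_force: [0.3, 0.1, 0.2]
gripper_width: 0.078
gripper_force: 0.0
```

Call:
{"api": "step_arm", "payload": {"plan": [[0,0,0,0,78],[0,0,-0.03,0,78],[0,0,-0.08,0,78],[0,0,-0.16,0,78],[0,0,-0.24,0,78],[0,0,-0.32,0,78],[0,0,-0.4,0,78],[0,0,-0.48,0,78],[0,0,-0.52,0,78],[0,0,-0.52,0,78]]}}

```text
time_s: 13.62
tcp_pos: [0.5094, -0.1089, 0.2184]
eef_rot: [-179.7, 0.1, -102.8]
contact_force: [0.4, 0.0, -0.4]
gripper_width: 0.078
gripper_force: 0.0
```

Call:
{"api": "step_arm", "payload": {"plan": [[-0.04,0,0,-0.11,60],[-0.1,0,0,-0.22,60],[-0.16,0,0,-0.33,50],[-0.22,0,0,-0.44,40],[-0.28,0,0,-0.55,30],[-0.314,0,0,-0.66,24],[-0.314,0,0,-0.77,24],[-0.314,0,0,-0.88,24],[-0.314,0,0,-0.99,24],[-0.314,0,0,-1,24]]}}

```text
time_s: 14.45
tcp_pos: [0.5249, -0.0323, 0.2145]
eef_rot: [179.9, 0.1, -42.5]
contact_force: [0.5, 0.4, 0.3]
gripper_width: 0.025
gripper_force: 0.0
```

Call:
{"api": "step_arm", "payload": {"plan": [[0,0,0,-0.11,24],[0,0,0,-0.22,24],[0,0,0,-0.33,24],[0,0,0,-0.44,24],[0,0,0,-0.5,24],[0,0,0,-0.5,24]]}}

```text
time_s: 14.95
tcp_pos: [0.525, -0.0325, 0.2149]
eef_rot: [180.0, 0.1, -12.8]
contact_force: [-0.4, -0.3, 1.1]
gripper_width: 0.024
gripper_force: 0.0
```

Run:
```python
from h import *
s=eyes.capture("side");t=eyes.capture("top");S=r.get_state();print(S["tcp_pos"],S["eef_rot"],S["gripper_width"])
h=cv2.cvtColor(s,cv2.COLOR_RGB2HSV);m=cv2.inRange(h,(8,170,120),(20,255,255));m[:,:262]=0;m[:,:]*=1
n,l,st,ce=cv2.connectedComponentsWithStats(m)
for i in range(1,n):
    if st[i][4]>30:
        print(st[i],ce[i],onz("side",*ce[i],.127))
        print(cv2.minAreaRect(np.argwhere(l==i)[:,::-1].astype(np.float32)))
b=np.hstack([cv2.resize(s[80:200,250:370],(400,400),interpolation=2),cv2.resize(t[150:270,290:410],(400,400),interpolation=2)])
cv2.imwrite("pics/d5.png",cv2.convertScaleAbs(b[:,:,::-1],alpha=1.6))
```

```text
[ 0.52514034 -0.03241247  0.21507483] [ 1.79984879e+02  4.18808679e-02 -1.30456720e+01] 0.02378625261271207
[265 152  25  16 135] [276.74814815 159.42962963] [ 0.52606782 -0.03238333  0.127     ]
((276.520751953125, 159.3278045654297), (27.283702850341797, 5.147008895874023), 30.068584442138672)
```

View pics/d5.png

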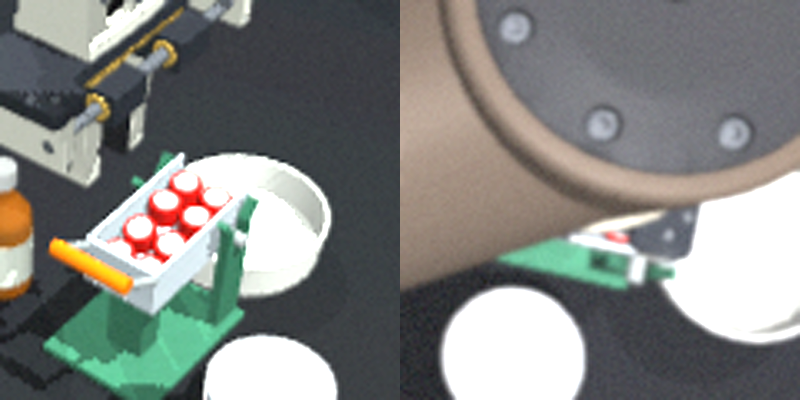

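The bin is seated level with all eight caps in it. The bar is at (88,265) in the crop, giving world (.526,-.032), which matches the prediction. Descending onto the bar.

Call:
{"api": "step_arm", "payload": {"plan": [[0.004,-0.005,0.03,0,21],[0.004,-0.005,0.1,0,21],[0.004,-0.005,0.17,0,21],[0.004,-0.005,0.23,0,21],[0.004,-0.005,0.26,0,21],[0.004,-0.005,0.26,0,21]]}}

```text
time_s: 15.55
tcp_pos: [0.5254, -0.0316, 0.1484]
eef_rot: [179.9, 0.2, -12.9]
contact_force: [-0.5, -0.2, 0.3]
gripper_width: 0.021
gripper_force: 0.0
```

Call:
{"api": "step_arm", "payload": {"plan": [[0,0,0.03,0,21],[0,0,0.06,0,21],[0,0,0.09,0,21],[0,0,0.12,0,21],[0,0,0.14,0,21],[0,0,0.14,0,21]]}}

```text
time_s: 16.05
tcp_pos: [0.5259, -0.0315, 0.1143]
eef_rot: [180.0, 0.1, -12.8]
contact_force: [-0.4, -0.0, 0.9]
gripper_width: 0.0209
gripper_force: 0.0
```

Call:
{"api": "step_arm", "payload": {"plan": [[0,0,0,0,17],[0,0,0,0,14],[0,0,0,0,12],[0,0,0,0,9],[0,0,0,0,9],[0,0,0,0,9],[0,0,0,0,9]], "newtons": 15}}

```text
time_s: 16.63
tcp_pos: [0.5269, -0.0313, 0.1159]
eef_rot: [-180.0, -0.0, -12.8]
contact_force: [0.2, 1.3, 2.6]
gripper_width: 0.0115
gripper_force: 15.0
```

Run:
```python
import numpy as np
f=lambda a:np.array([-124*np.cos(a)+42*np.sin(a),124*np.sin(a)+42*np.cos(a)])
for d in range(0,45,2):
    p=f(np.radians(d))-f(0);print(d,(p/250).round(4),end=' | ')
```

```text
0 [0. 0.] | 2 [0.0062 0.0172] | 4 [0.0129 0.0342] | 6 [0.0203 0.0509] | 8 [0.0282 0.0674] | 10 [0.0367 0.0836] | 12 [0.0458 0.0995] | 14 [0.0554 0.115 ] | 16 [0.0655 0.1302] | 18 [0.0762 0.145 ] | 20 [0.0874 0.1595] | 22 [0.0991 0.1736] | 24 [0.1112 0.1872] | 26 [0.1238 0.2004] | 28 [0.1369 0.2132] | 30 [0.1505 0.2255] | 32 [0.1644 0.2373] | 34 [0.1787 0.2486] | 36 [0.1935 0.2595] | 38 [0.2086 0.2698] | 40 [0.224  0.2795] | 42 [0.2398 0.2887] | 44 [0.2559 0.2974] |
```

Call:
{"api": "step_arm", "payload": {"plan": [[0,0.003,-0.009,0,9],[0,0.006,-0.017,0,9],[0,0.013,-0.034,0,9],[0,0.02,-0.051,0,9],[0,0.028,-0.067,0,9],[0,0.037,-0.084,0,9],[0,0.046,-0.1,0,9],[0,0.055,-0.115,0,9],[0,0.066,-0.13,0,9],[0,0.071,-0.138,0,9],[0,0.076,-0.145,0,9],[0,0.076,-0.145,0,9]]}}

```text
time_s: 17.63
tcp_pos: [0.5226, -0.0501, 0.1522]
eef_rot: [-180.0, -0.0, -12.8]
contact_force: [0.3, 0.4, -2.0]
gripper_width: 0.0112
gripper_force: 15.0
```

```bash
cat > look.py <<'E'
from h import *
import sys
s=eyes.capture("side");t=eyes.capture("top");S=r.get_state();print(S["time_s"],S["tcp_pos"],S["contact_force"].round(1),S["gripper_width"])
b=np.hstack([cv2.resize(s[80:200,250:370],(400,400),interpolation=2),cv2.resize(t[160:280,330:450],(400,400),interpolation=2)])
cv2.imwrite(f"pics/{sys.argv[1]}.png",cv2.convertScaleAbs(b[:,:,::-1],alpha=1.6))
for n,im in(("side",s),("top",t)):
    h=cv2.cvtColor(im,cv2.COLOR_RGB2HSV)
    m=cv2.inRange(h,(0,110,70),(6,255,255))|cv2.inRange(h,(173,110,70),(180,255,255))
    k=[(st[:4].tolist(),int(st[4]),c.round().tolist()) for st,c in zip(*cv2.connectedComponentsWithStats(m)[2:]) if 6<st[4]<900]
    k=[x for x in k if (262<x[2][0]<370 and 90<x[2][1]<200 if n=="side" else 330<x[2][0]<440 and 170<x[2][1]<270)]
    print(n,sum(x[1] for x in k),k)
E
python3 look.py e1
```

```text
17.7333 [ 0.52261217 -0.04981102  0.15184901] [ 0.7  0.6 -1.7] 0.011315485465057763
side 138 [([292, 132, 24, 18], 138, [303.0, 141.0])]
top 0 []
```

View pics/e1.png

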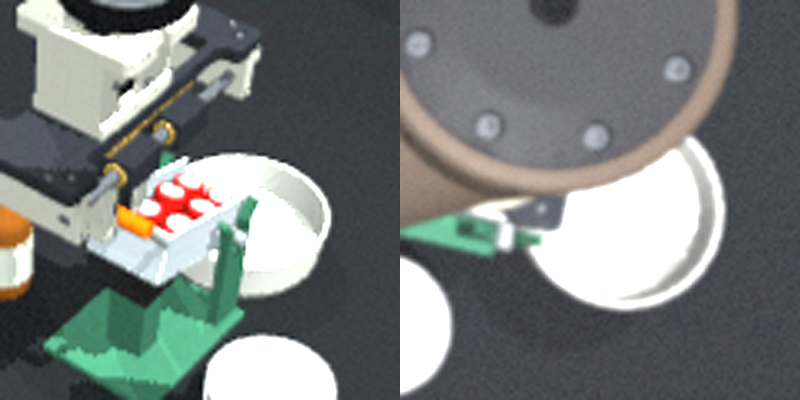

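At 18° the bin is tipped with its pins in, caps still at (180,205) and the dish empty. From here I'll count red pixels in the dish instead of viewing pictures.

Call:
{"api": "step_arm", "payload": {"plan": [[0,0.003,-0.004,0,9],[0,0.006,-0.007,0,9],[0,0.009,-0.011,0,9],[0,0.011,-0.014,0,9],[0,0.011,-0.014,0,9],[0,0.011,-0.014,0,9],[0,0.011,-0.014,0,9],[0,0.011,-0.014,0,9]]}}

```text
time_s: 18.4
tcp_pos: [0.5219, -0.0526, 0.1553]
eef_rot: [180.0, 0.0, -12.8]
contact_force: [0.3, 1.0, -1.0]
gripper_width: 0.0116
gripper_force: 15.0
```

```bash
python3 look.py e2
```

```text
18.5 [ 0.52184833 -0.05257851  0.15529894] [ 0.6  0.5 -2.3] 0.01149667221853581
side 127 [([296, 132, 20, 17], 127, [304.0, 140.0])]
top 0 []
```

Call:
{"api": "step_arm", "payload": {"plan": [[0,0.003,-0.004,0,9],[0,0.006,-0.007,0,9],[0,0.009,-0.011,0,9],[0,0.012,-0.014,0,9],[0,0.012,-0.014,0,9],[0,0.012,-0.014,0,9],[0,0.012,-0.014,0,9],[0,0.012,-0.014,0,9]]}}

```text
time_s: 19.17
tcp_pos: [0.5213, -0.0554, 0.1589]
eef_rot: [-180.0, -0.0, -12.8]
contact_force: [0.2, 1.0, -0.4]
gripper_width: 0.0114
gripper_force: 15.0
```

```bash
python3 look.py e3
```

```text
19.2667 [ 0.52129723 -0.05543426  0.15885271] [ 1.4  1.5 -1.3] 0.01128165760781423
side 108 [([296, 133, 21, 14], 108, [304.0, 140.0])]
top 0 []
```

Call:
{"api": "step_arm", "payload": {"plan": [[0,0.003,-0.003,0,9],[0,0.006,-0.007,0,9],[0,0.006,-0.007,0,9],[0,0.006,-0.007,0,9],[0,0.006,-0.007,0,9],[0,0.006,-0.007,0,9]]}}

```text
time_s: 19.77
tcp_pos: [0.521, -0.0569, 0.1607]
eef_rot: [-180.0, -0.0, -12.8]
contact_force: [0.0, 2.7, -0.4]
gripper_width: 0.0114
gripper_force: 15.0
```

```bash
python3 look.py e4
```

```text
19.8667 [ 0.52098887 -0.05691072  0.16061829] [ 0.1  1.8 -0.8] 0.011063676973226638
side 100 [([297, 133, 20, 13], 100, [304.0, 139.0])]
top 0 []
```

Call:
{"api": "step_arm", "payload": {"plan": [[0,0.003,-0.003,0,9],[0,0.006,-0.007,0,9],[0,0.006,-0.007,0,9],[0,0.006,-0.007,0,9],[0,0.006,-0.007,0,9],[0,0.006,-0.007,0,9]]}}

```text
time_s: 20.37
tcp_pos: [0.5207, -0.0584, 0.1624]
eef_rot: [-180.0, -0.0, -12.8]
contact_force: [1.1, 2.8, 0.5]
gripper_width: 0.0115
gripper_force: 15.0
```

```bash
python3 look.py e5
```

```text
20.4667 [ 0.52067434 -0.05836106  0.16239749] [ 1.3  3.  -0.3] 0.011578803357258196
side 88 [([296, 134, 18, 11], 88, [304.0, 139.0])]
top 0 []
```

Call:
{"api": "step_arm", "payload": {"plan": [[0,0.003,-0.003,0,9],[0,0.006,-0.006,0,9],[0,0.006,-0.006,0,9],[0,0.006,-0.006,0,9],[0,0.006,-0.006,0,9],[0,0.006,-0.006,0,9]]}}

```text
time_s: 20.97
tcp_pos: [0.5204, -0.0598, 0.164]
eef_rot: [-180.0, -0.0, -12.8]
contact_force: [1.7, 3.2, 1.8]
gripper_width: 0.0111
gripper_force: 15.0
```

```bash
python3 look.py e6
```

```text
21.0667 [ 0.52042691 -0.05977805  0.16394361] [1.9 2.9 2. ] 0.011304384313650846
side 88 [([296, 133, 18, 11], 88, [304.0, 139.0])]
top 0 []
```

Call:
{"api": "step_arm", "payload": {"plan": [[0,0.003,-0.003,0,9],[0,0.006,-0.006,0,9],[0,0.006,-0.006,0,9],[0,0.006,-0.006,0,9],[0,0.006,-0.006,0,9],[0,0.006,-0.006,0,9]]}}

```text
time_s: 21.57
tcp_pos: [0.5202, -0.0612, 0.1656]
eef_rot: [-180.0, -0.0, -12.8]
contact_force: [2.8, 4.5, 3.0]
gripper_width: 0.0116
gripper_force: 15.0
```

```bash
python3 look.py e7
```

```text
21.6667 [ 0.5201692  -0.06124272  0.16553137] [2.4 5.2 2.8] 0.011562593413891705
side 93 [([297, 132, 17, 12], 93, [305.0, 138.0])]
top 0 []
```

Call:
{"api": "step_arm", "payload": {"plan": [[0,0.002,-0.004,0,9],[0,0.004,-0.008,0,9],[0,0.004,-0.008,0,9],[0,0.004,-0.008,0,9],[0,0.004,-0.008,0,9],[0,0.004,-0.008,0,9]]}}

```text
time_s: 22.17
tcp_pos: [0.5195, -0.0624, 0.1672]
eef_rot: [180.0, 0.0, -12.8]
contact_force: [1.4, 2.2, 0.4]
gripper_width: 0.0113
gripper_force: 15.0
```

```bash
python3 look.py e8
```

```text
22.2667 [ 0.51949624 -0.06238467  0.16720264] [1.4 3.5 1.1] 0.011048490436840431
side 93 [([304, 132, 14, 10], 77, [310.0, 137.0]), ([323, 152, 4, 7], 16, [324.0, 155.0])]
top 0 []
```

Call:
{"api": "step_arm", "payload": {"plan": [[0,0.003,-0.004,0,9],[0,0.006,-0.007,0,9],[0,0.006,-0.007,0,9],[0,0.006,-0.007,0,9],[0,0.006,-0.007,0,9],[0,0.006,-0.007,0,9]]}}

```text
time_s: 22.77
tcp_pos: [0.5191, -0.0639, 0.169]
eef_rot: [180.0, 0.0, -12.8]
contact_force: [0.6, 1.4, -0.2]
gripper_width: 0.0114
gripper_force: 15.0
```

```bash
python3 look.py e9
```

```text
22.8667 [ 0.51914508 -0.06385334  0.16894224] [ 0.1  2.6 -0.2] 0.011538003442196534
side 17 [([323, 152, 4, 7], 17, [325.0, 155.0])]
top 0 []
```

View pics/e9.png

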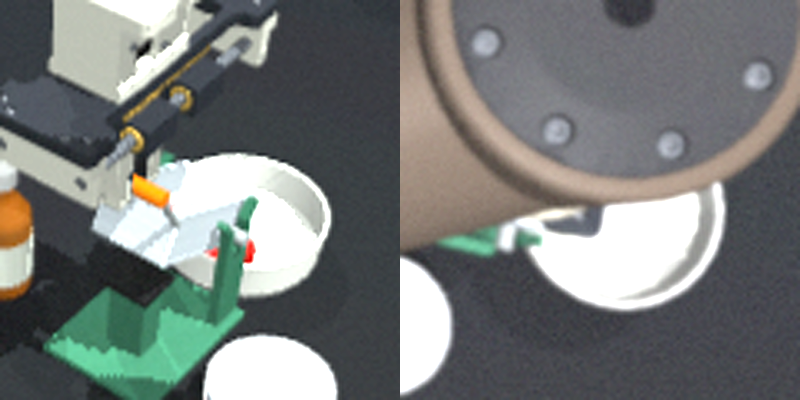

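The front half of the bin is empty and caps are visible in the dish at (235,250). I lower the bin now.

Call:
{"api": "step_arm", "payload": {"plan": [[0,-0.011,0.013,0,9],[0,-0.023,0.027,0,9],[0,-0.041,0.048,0,9],[0,-0.058,0.069,0,9],[0,-0.073,0.092,0,9],[0,-0.088,0.115,0,9],[0,-0.1,0.139,0,9],[0,-0.113,0.163,0,9],[0,-0.12,0.18,0,9],[0,-0.127,0.197,0,9],[0,-0.13,0.206,0,9],[0,-0.133,0.213,0,9]]}}

```text
time_s: 23.87
tcp_pos: [0.5267, -0.0313, 0.1157]
eef_rot: [180.0, 0.0, -12.8]
contact_force: [-1.0, 1.5, 6.3]
gripper_width: 0.0112
gripper_force: 15.0
```

Call:
{"api": "step_arm", "payload": {"plan": [[0,0,0,0,9],[0,0,0.002,0,9],[0,0,0.002,0,9],[0,0,0.002,0,9]]}}

```text
time_s: 24.2
tcp_pos: [0.5268, -0.0315, 0.1158]
eef_rot: [-180.0, -0.0, -12.8]
contact_force: [-0.9, 1.9, 4.8]
gripper_width: 0.0111
gripper_force: 15.0
```

```bash
python3 look.py f1
```

```text
24.3 [ 0.52686682 -0.0314163   0.11574907] [-1.4  1.5  5.3] 0.011368958086074927
side 89 [([288, 147, 13, 12], 71, [294.0, 153.0]), ([323, 152, 4, 7], 18, [324.0, 155.0])]
top 191 [([378, 209, 12, 10], 96, [384.0, 213.0]), ([376, 220, 12, 10], 95, [381.0, 225.0])]
```

Level again. Now I release and withdraw upward, turning away for a clear view.

Call:
{"api": "step_arm", "payload": {"plan": [[0,0,0,0,13],[0,0,0,0,17],[0,0,0,0,21],[0,0,0,0,21],[0,0,0,0,21]]}}

```text
time_s: 24.72
tcp_pos: [0.5265, -0.0314, 0.1151]
eef_rot: [180.0, 0.0, -12.8]
contact_force: [-0.1, 1.0, 0.5]
gripper_width: 0.021
gripper_force: 0.0
```

Call:
{"api": "step_arm", "payload": {"plan": [[0,0,-0.02,0,21],[0,0,-0.06,0,21],[0,0,-0.12,0,21],[0,0,-0.2,0,21],[0,0,-0.3,0,21],[0,0,-0.4,0,21],[0,0,-0.5,0,21],[0,-0.1,-0.55,0,21],[0,-0.25,-0.6,0,21],[0,-0.4,-0.6,0,21],[0,-0.55,-0.6,0,21],[0,-0.7,-0.6,0,21]]}}

```text
time_s: 25.72
tcp_pos: [0.5656, 0.141, 0.2672]
eef_rot: [-179.9, -0.1, -12.8]
contact_force: [0.0, -0.5, 0.2]
gripper_width: 0.0211
gripper_force: 0.0
```

Call:
{"api": "step_arm", "payload": {"plan": [[0,-0.15,0,0,21],[0,-0.3,0,0,21],[0,-0.45,0,0,21],[0,-0.6,0,0,21],[0,-0.7,0,0,21],[0,-0.7,0,0,21],[0,-0.7,0,0,21]]}}

```text
time_s: 26.3
tcp_pos: [0.6039, 0.3114, 0.2652]
eef_rot: [180.0, 0.0, -12.7]
contact_force: [0.1, 0.1, -0.8]
gripper_width: 0.0209
gripper_force: 0.0
```

```bash
python3 look.py f2
python3 - <<'E'
from h import *
for n,p in[("dish",[.481,-.229,.012]),("saddle",[.499,-.1535,.1]),("nose",[.4937,-.177,.1])]:print(n,proj("top",p),proj("side",p))
for q in[(384,213),(381,225)]:print(onz("top",*q,.02),onz("top",*q,.095))
t=cv2.imread("pics/f2.png");print(t.shape)
E
```

```text
26.4 [0.60392263 0.30963224 0.26585727] [-1.  -0.4 -1.3] 0.02116354976698064
side 98 [([287, 145, 14, 14], 80, [293.0, 153.0]), ([323, 152, 4, 7], 18, [324.0, 155.0])]
top 255 [([327, 199, 11, 10], 22, [331.0, 204.0]), ([339, 204, 7, 6], 15, [342.0, 207.0]), ([330, 209, 10, 8], 18, [334.0, 212.0]), ([378, 209, 12, 10], 97, [383.0, 213.0]), ([341, 217, 5, 3], 7, [343.0, 218.0]), ([376, 220, 12, 10], 96, [382.0, 225.0])]
dish [391.31842816 221.55774381] [320.96621336 149.2670498 ]
saddle [365.96628722 212.17378487] [307.50495162 138.96235615]
nose [377.75783928 214.65083953] [313.10115228 133.73467085]
[ 0.49992317 -0.21142758  0.02      ] [ 0.49706237 -0.19102319  0.095     ]
[ 0.4735676  -0.20376258  0.02      ] [ 0.47285064 -0.18398168  0.095     ]
(400, 800, 3)
```

Run:
```python
from h import *
t=eyes.capture("top")[:,:,::-1];b=cv2.imread("pics/top0.png")
d=(t.astype(int)-b).__abs__().max(2)[195:250,360:430]
for r0 in d[::2]:print(''.join(' ' if v<30 else '.' if v<70 else '#' for v in r0))
s=eyes.capture("side")[:,:,::-1].astype(int);b=cv2.imread("pics/side0.png")
d=abs(s-b).max(2)[120:172,275:355];rd=(s[...,2]-s[...,1])[120:172,275:355]
for r0,q in zip(d,rd):print(''.join('R' if k>60 else ' ' if v<30 else '.' if v<70 else '#' for v,k in zip(r0,q)))
h=cv2.cvtColor(t,cv2.COLOR_BGR2HSV);rg=(t[...,2].astype(int)-t[...,1])[190:240,318:400]
for q in rg:print(''.join('R' if k>60 else 'r' if k>25 else ' ' for k in q))
```

```text
#..   .###.                                                           
##########..       ..       ..##########.....     ....                
################......     .#################............             
##############..  ......  .#####################...........           
##############.......##############################..........         
#############.#########.############################..........        
###########...#.#...      ..##########################.........       
##########.........##...##......#######################.........      
##########.........##########.......####################..   ....     
#########.........############.........##################..   ....    
#########.........###########...........##################.    ....   
########............########..............################..    ...   
#########.......... ...##..................################.    ...   
#######..........########...................###############.    ....  
######.     ....###########...................#############.     ...  
######..      ..###########........
[... 7788 characters left out ...]
                          RRRRRRRRRRRr            
                                                          RRRRRRRRRRRR            
                                                         rRRRRRRRRRRRRr           
                                                         RRRRRRRRRRRRRr           
                                                         RRRRRRRRRRRRRr           
                                                         rrRRRRRRRRRRR            
                                                           rRRRRRRRRRr            
                                                            rRRRRRRRR             
                                                              rRRRRr
```

Run:
```python
from h import *
D=np.array([.4796,-.2306])
for n,q in[("top",(377.5,209)),("top",(377,218)),("top",(376,213)),("side",(324,155)),("side",(325,151)),("side",(324,158))]:
    for z in(.006,.02,.04):
        p=onz(n,*q,z);print(n,q,z,p.round(3),round(float(np.linalg.norm(p[:2]-D)),3))
s=eyes.capture("side").astype(int);q=s[145:165,312:335]
for row in q:print(' '.join("%3d/%3d"%(p[0],p[1]) for p in row[5:20]))
```

```text
top (377.5, 209) 0.006 [ 0.51  -0.201  0.006] 0.042
top (377.5, 209) 0.02 [ 0.509 -0.197  0.02 ] 0.044
top (377.5, 209) 0.04 [ 0.508 -0.192  0.04 ] 0.048
top (377, 218) 0.006 [ 0.489 -0.199  0.006] 0.033
top (377, 218) 0.02 [ 0.489 -0.196  0.02 ] 0.036
top (377, 218) 0.04 [ 0.489 -0.191  0.04 ] 0.041
top (376, 213) 0.006 [ 0.501 -0.197  0.006] 0.039
top (376, 213) 0.02 [ 0.5   -0.194  0.02 ] 0.042
top (376, 213) 0.04 [ 0.499 -0.189  0.04 ] 0.046
side (324, 155) 0.006 [ 0.468 -0.218  0.006] 0.017
side (324, 155) 0.02 [ 0.465 -0.203  0.02 ] 0.031
side (324, 155) 0.04 [ 0.46  -0.182  0.04 ] 0.052
side (325, 151) 0.006 [ 0.471 -0.234  0.006] 0.009
side (325, 151) 0.02 [ 0.467 -0.219  0.02 ] 0.017
side (325, 151) 0.04 [ 0.463 -0.197  0.04 ] 0.038
side (324, 158) 0.006 [ 0.464 -0.208  0.006] 0.028
side (324, 158) 0.02 [ 0.461 -0.193  0.02 ] 0.042
side (324, 158) 0.04 [ 0.456 -0.172  0.04 ] 0.063
149/161 149/161 150/162 125/134  65/ 90  47/ 90  51/103  53/104 147/173 248/250 248/250 248/250 250/251 248/250 248/250
133/156 149/161 149/161 115/123  50/ 77  40/ 76  39/ 79  43/ 88 204/221 248/2
[... 1502 characters left out ...]
/ 89  46/ 90  46/ 89  45/ 88 233/234 226/200 240/237 248/250 250/251 249/251 249/251 249/251 246/248
 38/ 76  45/ 88  47/ 89  45/ 87  46/ 88  45/ 88 186/193 181/175 190/196 197/202 192/198 201/207 203/208 204/210 199/204
 41/ 81  48/ 89  45/ 89  44/ 88  42/ 86  63/ 98 146/152 151/155 146/151 155/160 154/159 161/165 161/166 164/168 164/170
 41/ 83  45/ 89  44/ 88  45/ 89  46/ 90  67/101 148/153 146/151 154/158 155/160 158/164 161/167 163/166 163/168 165/170
 43/ 85  44/ 89  46/ 89  42/ 86  44/ 87 111/129 150/156 151/156 156/160 157/162 159/164 161/165 163/168 163/169 164/170
 44/ 87  46/ 90  44/ 90  44/ 89  44/ 87 122/137 151/157 156/159 156/161 158/163 159/163 162/166 162/166 164/170 164/170
```

```bash
python3 -c "
from plant import workorder
print(workorder.close_job())"
```

```text
the job is handed in; nothing more can be done
None
```

I handed the job in at about 26 s of the 72 s allowed: the bin is back level in the stand and let go, with four caps still in it and the other four tipped out; two are plainly visible in the dish, but the other two are mostly hidden under the bin's nose, so I infer they landed there too, and no verdict came back.

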